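Open the vise, pin the jaw back and take out the drilled block

ROBOT

A 7-joint arm with a two-finger parallel gripper is mounted at the origin on the work surface. World frame = base frame: x ahead of the robot, y to its left, z up, the work surface at z = 0. Lengths are in m, angles in degrees, forces in N, time in s.
With the tool pointing down it reaches from about 0.4 to 0.85 m from the base axis. Payload 4.5 kg.
Tool frame: the origin (TCP) lies between the finger pads; the fingertips stand 25 mm ahead of it and the grasp point (between the pads) lies 6 mm ahead of it; z points along the fingers, y is the direction in which the jaws open and shut (so a half turn about z gives the same grasp; the last joint's range is limited). The gripper opens to 85 mm and grips with 20 to 120 N. Pads are 22 mm wide; open, the fingers measure 114 mm over their backs; the gripper's body (76 mm by 85 mm) begins 54 mm behind the grasp point. The pads swing forward as they close: fully open they stand 13 mm farther back than shut.
Start: joints at [73.041, 39.483, -11.15, 89.685, 9.013, 51.709, -12.324], TCP at [0.202, -0.591, 0.256] pointing down, gripper open.
Joint ranges: [-172.22, 172.22], [-26.19, 119.32], [-84.43, 86.54], [7.71, 146.69], [-57.33, 237.33], [2.42, 119.75], [-152.13, 152.13]. Speed limits (degrees/s): [147.25, 147.25, 180, 180, 180, 180, 180].

INTERFACE

Orientations are given as [roll, pitch, yaw] about the fixed x, y, z axes, in that order (R = Rz(yaw) Ry(pitch) Rx(roll)).
In Python, from station import monitor, cams, job, nets gives the robot as it stands.
- The arm moves only by the shell command python3 -m creep 'ROWS' [OPENING] [FORCE]. ROWS is JSON, a list of rows, each a list of 6 numbers: the shift along the tool's x, y, z in m, then the turn, a rotation vector about the tool's x, y, z in degrees. In form: [[tx, ty, tz, ax, ay, az], ...]. A call has 1 to 20 rows; each row shifts and turns the commanded pose from where the row before left it, along the tool's axes as they then stand; what a row does not reach is not made up. A row lasts 1/12 s, in which the tool goes at most 41.7 mm and 7.16 degrees, less where a joint would pass 70% of its speed; a pose out of reach is approached as far as the arm can. A call is refused whole if a number of a shift passes 0.0417 or a number of a turn 7.16, either way. A call with a gripper value outside its range is refused whole. OPENING is the closure in counts, from 0 (fully open) to 255 (shut), set as the call begins (- or left out, the last holds). The fingers move at their own pace and stop on an object; FORCE is the grip in N (left out, the last holds). Time passes only in rows, so rows that do not move let the fingers close. It gives the time, the measured TCP pose, the force and the opening at its end, in the units of the state.
- monitor.get_obs(): the state, without advancing time (a new reading comes with each control period).
- cams.capture(name): name is "scene" or "top" or "wrist"; returns a dict with "pixels" (400x640x3 uint8, red, green, blue), "camera_matrix" (3x3 intrinsics, pixels), "xyz" and "rotation" of the camera in the world; the wrist camera has in their place "tool_from_camera" (4x4, takes a point from camera to tool coordinates, whose origin is the TCP and whose axes are the flange's). Camera axes: x right, y up, looking along -z (the intrinsics and any distortion apply to the point x, -y, -z); pixel columns grow to the right and rows downward; lengths in m; the calibration is good to about 2 mm. The wrist camera is an equidistant fisheye: a pixel r from the principal point sees the ray r / f radians off the axis. A picture is of the moment at which its call begins: read the wrist's pose just before it. There is no depth.
- job.job_done(): hands the job in, once; it reports no verdict.
Trained networks look in the newest picture that a camera, given by its name, has taken for a name from the list of things; names that differ only in an ending like _2 or _b are one class to them, and where a whole thing is asked for, a point or a joint stands for the part that bears it (a point fixed in the world has none). Each returns a list of dicts, best first, with "score" (0 to 1); they miss things now and then, are a little off and sometimes report something else, mostly with a low value. They report only what shows in the picture. A call takes as long as a camera call.
- nets.recognise(camera, name): "xy" ([column, row] in pixels, amid what is visible of it).
The state is a dict: "t": time; "joint_positions": joint angles; "qvel": joint speeds; "tau": joint torques, N m; "tcp_pos": TCP position; "eef_rot": TCP orientation; "ft_force": force on the tool from outside, world axes, zero at the start; "moment": the same for the moment, N m; "grip_width": finger opening in m.
Only numpy, scipy, OpenCV 4.12 (cv2) and the standard library are available. Lean on these libraries where they do the work, as an engineer would, in place of code of your own. Each camera call takes 0.05 s, during which the arm holds its last target. There are 200 camera calls.

TASK

Slide the vise's jaw fully back, then push the headed pin fully home through the fork and the jaw's tongue so that the jaw is locked open. Then lift the drilled aluminium block out of the vise and set it down gently, upright on its foot, inside the steel tray, without disturbing the jar, the wrench or the tube rack.

Things in the scene. Friction and masses are not known exactly. Their poses are not given: they have to be found in the camera images.
- vise: Low grey machine vise bolted to the bench. Origin: centre of its bed's underside; bed 210 x 90 mm (x, y), top 20 mm above the bench. z up; +x is the way the moving jaw slides open. Fixed jaw: x -95 to -70 mm, 64 mm wide, top 48 mm above the bench. At the +x end a fork of two upright lugs, x 72 to 98 mm, tops 68 mm above the bench.
- jaw (a joint): Moving jaw's slide along the vise's +x, in m: 0 closed on the block, 0.040 fully back against its stop. About 4 N of friction; stays where left. At 0: jaw body x -30 to 30, y +-30 mm, top 60 mm above the bench; steel nose in front, face at x -43 mm, 32 to 48 mm above the bench, overhanging the block's foot, so the block cannot be lifted until the jaw is back.
- jaw_tab (a point): Centre of the top edge of the upright steel tab on the moving jaw, for pushing it: 10 mm thick along the vise's x, 34 mm wide along y, rising 38 mm above the jaw body to 98 mm above the bench. Gap between tab and block with the jaw closed: 60 mm. Axes as the vise's.
- tongue_hole (a point): Centre of the 17 mm hole (along the vise's y) in the jaw's tongue: an upright plate behind the jaw body, 12 mm thick (y +-6 mm), 30 mm long, 36 to 68 mm above the bench, that slides between the fork's lugs. Hole 52 mm above the bench; it lines up with the fork's holes only with the jaw fully back. Axes as the vise's.
- pin: Loose oiled steel pin: shank 12 mm in diameter, 67 mm long, tapered tip; domed head 22 mm in diameter, 10 mm thick. Origin on its axis at the head's underside; own +y runs to the tip. Starts about level, tip 30 to 34 mm into the near lug's hole, head out on the vise's -y side, head sagging about 3 degrees; slides easily, may roll. Home: head against the lug.
- lug_mouth (a point): Centre of the fork hole's mouth on the near lug's outer (-y) face, where the pin's head comes to rest: vise x 85, y -43.5 mm, 52 mm above the bench. Holes 13.2 mm, along the vise's y. Near lug y -43.5 to -7.5 mm, far lug y 7.5 to 19.5 mm. Axes as the vise's.
- block: Aluminium block held in the vise, 0.2 to 0.38 kg: 26 x 64 mm (own x, y), 70 mm tall, three blind 14 mm holes in its top, plus a foot along its +x side, x 13 to 25 mm, 64 mm long, 10 mm high. Origin: underside centre of the 26 x 64 body, z up. Starts upright on the bed, axes as the vise's, -x face at the fixed jaw, foot under the moving jaw's nose; upper 42 mm clear of the fixed jaw.
- tray: Shallow open steel tray fixed to the bench, outside 150 x 180 mm along its x and y, walls 3 mm thick and 22 mm high, floor 3 mm thick. Origin: centre of its underside, z up.
- jar: Bystander: small jar with a white lid, 52 mm in diameter, 75 mm tall, loose. Origin: centre of its underside.
- wrench: Bystander: steel wrench, 130 mm long, lying loose on the bench. Origin: about its middle, on the underside.
- tube_rack: Bystander: white rack 75 x 200 mm with blue-capped tubes, 92 mm tall, loose. Origin: centre of its underside.

How it is judged (in metres and radians):
On the way, in this order (a step that is already met when the one before it is completed fails the run):
1. the jaw is fully back (36 mm or more of its 40 mm) (value of joint jaw above 0.036 m), for 0.2 s.
2. the pin is fully home through fork and tongue, the jaw still back (y of pin in the frame of vise between -0.048 and -0.0395 m and x of pin in the frame of vise between 0.081 and 0.089 m and z of pin in the frame of vise between 0.047 and 0.057 m and angle between the y axis of pin and the y axis of vise, either way round below 0.12 rad and value of joint jaw above 0.036 m), for 0.2 s.
3. the block is lifted clear of the vise, its underside 60 mm or more above the bench (z of block in the frame of vise above 0.06 m), for 0.1 s.
At the end, for the whole second after the job is handed in: The jaw is at least 36 mm open; the pin lies through the fork with its head within 4 mm of the near lug; the block, released and at rest, stands upright (within 0.06 rad) on the floor of the tray (all of step 2 and x of block in the frame of tray between -0.066 and 0.066 m and y of block in the frame of tray between -0.081 and 0.081 m and z of block in the frame of tray between -0.001 and 0.0065 m and angle between block's own z axis and vertical below 0.06 rad and linear speed of each of block, pin below 0.02 m/s and angular speed of block below 0.2 rad/s); the robot touches nothing.
It fails at once if the jar is displaced by more than 20 mm (distance of jar from where it was at the start of the episode above 0.02 m).
It fails at once if the wrench is displaced by more than 20 mm (distance of wrench from where it was at the start of the episode above 0.02 m).
It fails at once if the tube rack is displaced by more than 20 mm (distance of tube_rack from where it was at the start of the episode above 0.02 m).
It fails at once if the block is dropped (falls ungripped faster than 0.5 m/s) (linear speed of block above 0.5 m/s and contact force between the fingers and block below 0.3 N).
It also fails if it takes over 66 s, if anything falls off the work surface, if the arm or the gripper's body presses on something with over 40 N, if the wrist force passes 120 N, or if a joint passes its speed limit or range.

## Working session

There is one attempt and no reset: what is moved stays moved. The work goes in short steps, Python scripts to look and compute and a shell command to move; the robot and the scene stay as the last step left them, time stands still between calls to the robot, and variables do not carry over. Pictures are saved under pics/ and viewed, about 8 in all and at most 12, crops included, and the job is handed in when it is done.

```bash
ls; mkdir -p pics
cat > h.py <<'E'
import numpy as np, cv2
from scipy.spatial.transform import Rotation as R
from station import monitor, cams, job, nets
def cap(n,save=None):
    o=monitor.get_obs(); c=cams.capture(n)
    if save: cv2.imwrite('pics/'+save,cv2.cvtColor(c['pixels'],cv2.COLOR_RGB2BGR))
    if n=='wrist':
        T=np.eye(4);T[:3,:3]=R.from_euler('xyz',o['eef_rot'],degrees=True).as_matrix();T[:3,3]=o['tcp_pos']
        M=T@np.array(c['tool_from_camera']); c['xyz']=M[:3,3]; c['rotation']=M[:3,:3]
    return c
def ray(c,uv,fish=False):
    K=np.array(c['camera_matrix']);x=(uv[0]-K[0,2])/K[0,0];y=(uv[1]-K[1,2])/K[1,1]
    if fish:
        r=np.hypot(x,y); s=np.sin(r)/max(r,1e-9); d=np.array([x*s,-y*s,-np.cos(r)])
    else: d=np.array([x,-y,-1.])
    return np.array(c['rotation'])@d
def atz(c,uv,z,fish=False):
    d=ray(c,uv,fish);p=np.array(c['xyz']);return p+d*(z-p[2])/d[2]
def proj(c,P,fish=False):
    K=np.array(c['camera_matrix']);q=np.array(c['rotation']).T@(np.array(P)-np.array(c['xyz']))
    x,y,z=q[0],-q[1],-q[2]
    if fish:
        r=np.hypot(x,y);t=np.arctan2(r,z);k=t/max(r,1e-9);return np.array([K[0,0]*x*k+K[0,2],K[1,1]*y*k+K[1,2]])
    return np.array([K[0,0]*x/z+K[0,2],K[1,1]*y/z+K[1,2]])
E
python3 - <<'E'
from h import *
np.set_printoptions(precision=3,suppress=True)
o=monitor.get_obs();print({k:np.round(v,3) for k,v in o.items()})
Z=dict(vise=.03,jaw_tab=.09,tongue_hole=.052,pin=.05,lug_mouth=.052,block=.05,tray=.01,jar=.04,wrench=.005,tube_rack=.05)
for n in ['top','scene']:
    c=cap(n,n+'0.png');print(n,np.array(c['xyz']),np.array(c['rotation']).tolist(),np.array(c['camera_matrix']).tolist())
    for k in Z:
        print(k,[(np.round(r['xy'],1).tolist(),round(r['score'],2),np.round(atz(c,r['xy'],Z[k])[:2],3).tolist()) for r in nets.recognise(n,k)[:2]])
E
```

```text
pics
{'t': np.float64(0.0), 'joint_positions': array([ 73.042,  39.536, -11.144,  89.747,   9.012,  51.708, -12.323]), 'qvel': array([ 0.052,  0.044, -0.103,  0.044, -0.068, -0.048,  0.039]), 'tau': array([ -0.001, -53.96 ,  -1.267, -15.854,   0.009,   0.009,   0.   ]), 'tcp_pos': array([ 0.202, -0.591,  0.255]), 'eef_rot': array([-179.891,    0.007,   18.9  ]), 'ft_force': array([0.215, 0.407, 0.032]), 'moment': array([0.005, 0.013, 0.007]), 'grip_width': np.float64(0.086)}
top [ 0.377 -0.023  1.321] [11.080476264986766, 0.351170059311517, -91.24540789543592] [[404.5592490429101, 0.0, 320.20301207817334], [0.0, 404.5592490429101, 202.58678900947731], [0.0, 0.0, 1.0]]Traceback (most recent call last):
  File "<stdin>", line 8, in <module>
  File "h.py", line 18, in atz
    d=ray(c,uv,fish);p=np.array(c['xyz']);return p+d*(z-p[2])/d[2]
                                                              ~^^^
IndexError: invalid index to scalar variable.
```

```bash
sed -i "s|^    return c$|    else: c['rotation']=R.from_euler('xyz',c['rotation'],degrees=True).as_matrix()\n    return c|" h.py
python3 - <<'E'
from h import *
Z=dict(vise=.03,jaw_tab=.09,tongue_hole=.052,pin=.05,lug_mouth=.052,block=.05,tray=.01,jar=.04,wrench=.005,tube_rack=.05)
for n in ['top','scene']:
    c=cap(n,n+'1.png');print(n,np.array(c['xyz']))
    for k in Z:
        print(k,[(np.round(r['xy'],1).tolist(),round(r['score'],2),np.round(atz(c,r['xy'],Z[k])[:2],3).tolist()) for r in nets.recognise(n,k)[:2]])
E
```

```text
top [ 0.37673295 -0.02298542  1.32076021]
vise [([264.1, 225.0], 0.81, [0.56, 0.162]), ([258.0, 227.9], 0.57, [0.551, 0.181])]
jaw_tab [([260.1, 228.6], 0.8, [0.541, 0.165]), ([177.1, 235.9], 0.15, [0.524, 0.419])]
tongue_hole [([257.7, 225.0], 0.86, [0.558, 0.179])]
pin [([273.1, 196.9], 0.47, [0.648, 0.13])]
lug_mouth [([257.8, 226.2], 0.6, [0.554, 0.178]), ([178.2, 237.0], 0.41, [0.525, 0.429])]
block [([263.0, 242.3], 0.52, [0.503, 0.162])]
tray [([367.8, 226.4], 0.83, [0.551, -0.174])]
jar [([264.4, 241.5], 0.43, [0.506, 0.159]), ([272.1, 197.0], 0.26, [0.65, 0.135])]
wrench [([451.2, 220.8], 0.59, [0.564, -0.449])]
tube_rack [([178.3, 233.9], 0.88, [0.535, 0.43]), ([257.5, 228.8], 0.46, [0.546, 0.18])]
scene [ 1.26112713 -0.13498414  1.09034611]
vise [([379.9, 190.7], 0.71, [0.585, 0.179])]
jaw_tab [([375.5, 180.3], 0.74, [0.588, 0.159])]
tongue_hole [([378.9, 180.1], 0.72, [0.563, 0.18]), ([457.1, 160.1], 0.67, [0.538, 0.425])]
pin [([371.6, 207.8], 0.45, [0.649, 0.136])]
lug_mouth [([380.3, 186.2], 0.9, [0.585, 0.178])]
block [([365.9, 159.9], 0.92, [0.484, 0.162])]
tray [([258.3, 205.9], 0.9, [0.556, -0.17])]
jar [([323.5, 257.4], 0.73, [0.765, -0.022])]
wrench [([159.0, 223.3], 0.77, [0.557, -0.45]), ([323.9, 256.6], 0.61, [0.746, -0.017])]
tube_rack [([459.8, 160.2], 0.67, [0.538, 0.433])]
```

View pics/top0.png

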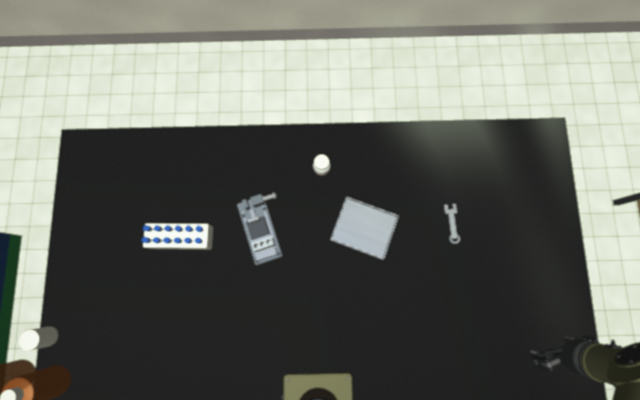

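Run:
```python
import cv2,numpy as np
a=cv2.imread('pics/top1.png')[185:275,230:290];b=cv2.imread('pics/scene1.png')[140:230,325:425]
a=cv2.resize(a,None,fx=5,fy=5,interpolation=3);b=cv2.resize(b,None,fx=5,fy=5,interpolation=3)
cv2.imwrite('pics/c1.png',np.hstack([a,b]))
```

```text
(no output)
```

View pics/c1.png

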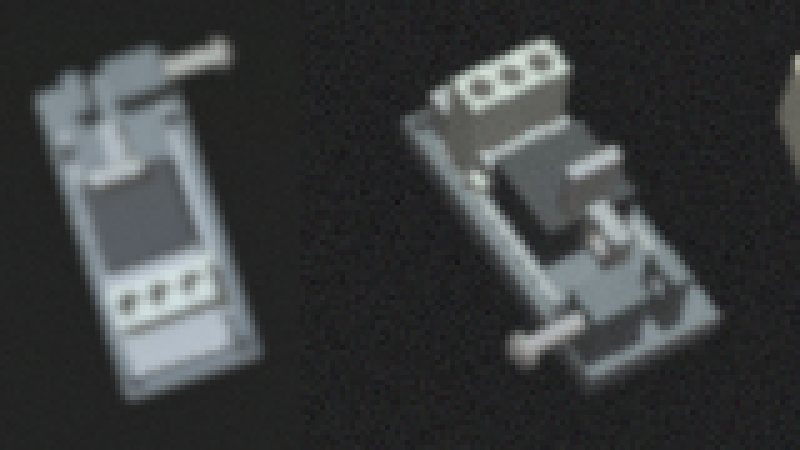

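Run:
```python
from h import *
from scipy.optimize import least_squares
ct=cap('top');cs=cap('scene')
D=[(ct,(230+u/5-.5,185+v/5-.5),p) for u,v,p in [(263,356,(-105,-45,20)),(127,400,(-105,45,20)),(38,95,(105,45,20)),(122,330,(-70,32,90)),(216,300,(-70,-32,90)),(106,298,(-44,32,90)),(209,268,(-44,-32,90)),(90,180,(16,17,98)),(140,168,(16,-17,98)),(158,43,(98,-43.5,68)),(165,92,(72,-43.5,68))]]+\
  [(cs,(325+(u-300)/5-.5,140+v/5-.5),p) for u,v,p in [(590,382,(105,-45,20)),(720,320,(105,45,20)),(405,118,(-105,-45,20)),(470,112,(-44,-32,90)),(570,75,(-44,32,90)),(553,38,(-70,32,90)),(455,75,(-70,-32,90)),(568,175,(26,-17,98)),(621,152,(26,17,98))]]
def W(q,p): c,s=np.cos(q[2]),np.sin(q[2]);return np.array([q[0]+(c*p[0]-s*p[1])/1e3,q[1]+(s*p[0]+c*p[1])/1e3,p[2]/1e3])
f=lambda q:np.concatenate([proj(c,W(q,p))-uv for c,uv,p in D])
r=least_squares(f,[.55,.17,.3],loss='soft_l1');print(r.x[:2],np.degrees(r.x[2]));print(np.round(r.fun.reshape(-1,2),1).tolist())
for p in [(21,0,98),(-57,0,90),(85,-43.5,52),(85,-92,50)]:print(p,W(r.x,p))
# tray corners from top image
g=cv2.cvtColor(cv2.imread('pics/top1.png'),cv2.COLOR_BGR2GRAY)[185:270,325:405];m=(g>90).astype(np.uint8)
k=max(cv2.findContours(m,0,1)[0],key=cv2.contourArea);b=cv2.minAreaRect(k);bx=cv2.boxPoints(b)+[325,185]
P=np.array([atz(ct,x,.012) for x in bx]);print(P.round(4).tolist(),P.mean(0),[np.linalg.norm(P[i]-P[i-1]) for i in range(4)])
for i in range(2):
  e=P[i+1]-P[i];print(np.linalg.norm(e),np.degrees(np.arctan2(e[1],e[0])))
```

```text
[0.54857501 0.17787058] 17.22751550832253
[[0.4, -0.1], [0.6, 0.2], [0.0, -0.2], [-1.4, 0.8], [-0.0, 0.1], [-0.6, -1.0], [-1.1, -1.6], [1.2, 2.2], [1.9, 1.1], [0.3, 0.6], [1.2, -1.5], [-0.2, -0.1], [0.5, -0.6], [-1.2, 0.2], [1.9, -0.5], [0.9, -1.5], [-0.5, -0.2], [0.1, 0.6], [0.5, 0.8], [0.2, 0.7]]
(21, 0, 98) [0.56863287 0.18409008 0.098     ]
(-57, 0, 90) [0.49413225 0.16098907 0.09      ]
(85, -43.5, 52) [0.64264485 0.16149633 0.052     ]
(85, -92, 50) [0.65700894 0.11517222 0.05      ]
[[0.5085, -0.047, 0.012], [0.6556, -0.1047, 0.012], [0.5854, -0.2803, 0.012], [0.4413, -0.2195, 0.012]] [ 0.5476891  -0.16285892  0.012     ] [np.float64(0.1851252319554118), np.float64(0.15793989919523355), np.float64(0.18906834233576472), np.float64(0.156366406879113)]
0.15793989919523355 -21.432347844504285
0.18906834233576472 -111.79978825416971
```

```bash
python3 -m creep '[[0.0268,-0.011,0,0,0,0],[0.0268,-0.011,0,0,0,0],[0.0268,-0.011,0,0,0,0],[0.0268,-0.011,0,0,0,0],[0.0268,-0.011,0,0,0,0],[0.0268,-0.011,0,0,0,0],[0.0268,-0.011,0,0,0,0],[0.0268,-0.011,0,0,0,0],[0.0268,-0.011,0,0,0,0],[0.0268,-0.011,0,0,0,0]]' 255 40
python3 -m creep '[[0.015,-0.025,0,0,0,0.085],[0.015,-0.025,0,0,0,0.085],[0.015,-0.025,0,0,0,0.085],[0.015,-0.025,0,0,0,0.085],[0.015,-0.025,0,0,0,0.085],[0.015,-0.025,0,0,0,0.085],[0.015,-0.025,0,0,0,0.085],[0.015,-0.025,0,0,0,0.085],[0.015,-0.025,0,0,0,0.085],[0.015,-0.025,0,0,0,0.085],[0.015,-0.025,0,0,0,0.085],[0.015,-0.025,0,0,0,0.085],[0.015,-0.025,0,0,0,0.085],[0.015,-0.025,0,0,0,0.085],[0.015,-0.025,0,0,0,0.085],[0.015,-0.025,0,0,0,0.085],[0.015,-0.025,0,0,0,0.085],[0.015,-0.025,0,0,0,0.085],[0.015,-0.025,0,0,0,0.085],[0.015,-0.025,0,0,0,0.085]]'
python3 - <<'E'
from h import *
c=cap('wrist','w1.png');o=monitor.get_obs();print(o['tcp_pos'],o['eef_rot'],o['joint_positions'],o['grip_width'],o['t'],np.array(c['camera_matrix']).tolist(),np.round(c['tool_from_camera'],3).tolist())
E
```

```text
t: 2.13
tcp_pos: [0.4214, -0.3995, 0.2564]
eef_rot: [180.0, -0.0, 18.9]
ft_force: [0.5, 0.2, 0.6]
grip_width: 0.0004
t: 3.8
tcp_pos: [0.5505, 0.1695, 0.2564]
eef_rot: [180.0, -0.0, 17.2]
ft_force: [0.1, -0.4, -0.6]
grip_width: -0.0
[0.55138073 0.17819393 0.25658607] [-179.62374985   -0.29073567   17.67090276] [-19.02810792  35.6527306   -5.48633259  98.23923853   3.96487638
  45.97335752 -98.55943354] -7.608210145145662e-06 3.85 [[309.70691628693146, 0.0, 315.05754856648144], [0.0, 309.70691628693146, 204.82418183067207], [0.0, 0.0, 1.0]] [[0.0, 0.956, 0.292, 0.075], [1.0, 0.0, -0.0, -0.0], [-0.0, 0.292, -0.956, -0.118], [0.0, 0.0, 0.0, 1.0]]
```

View pics/w1.png

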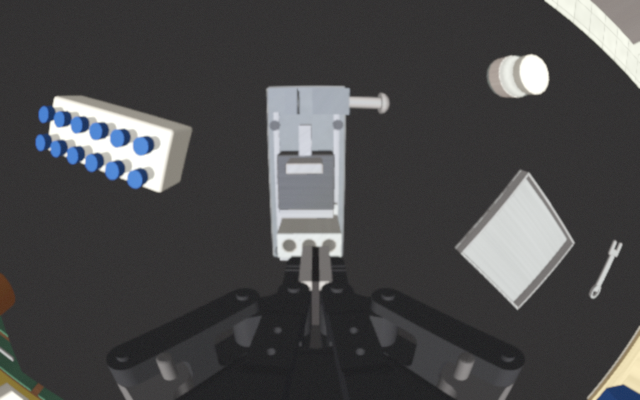

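Run:
```python
from h import *
c=cap('wrist');c=cap('wrist','w2.png');o=monitor.get_obs();print(o['tcp_pos'],o['eef_rot'])
im=cv2.imread('pics/w2.png')[70:270,240:400];cv2.imwrite('pics/w2c.png',cv2.resize(im,None,fx=3,fy=3,interpolation=3))
# residual of the first vise estimate
def W(q,p): a,s=np.cos(q[2]),np.sin(q[2]);return np.array([q[0]+(a*p[0]-s*p[1])/1e3,q[1]+(s*p[0]+a*p[1])/1e3,p[2]/1e3])
for p in [(98,-43.5,68),(98,19.5,68),(98,-7.5,68),(72,-43.5,68),(16,17,98),(16,-17,98),(-44,32,90),(-44,-32,90),(-70,32,90)]:
  print(p,((proj(c,W([.5486,.1779,np.radians(17.2)],p),True)+.5-[240,70])*3).round())
```

```text
[0.55024749 0.1714832  0.2561986 ] [-1.79896626e+02 -6.29731264e-02  1.74947350e+01]
(98, -43.5, 68) [357.  70.]
(98, 19.5, 68) [163.  66.]
(98, -7.5, 68) [247.  67.]
(72, -43.5, 68) [355. 148.]
(16, 17, 98) [165. 331.]
(16, -17, 98) [276. 332.]
(-44, 32, 90) [124. 502.]
(-44, -32, 90) [316. 504.]
(-70, 32, 90) [126. 572.]
```

View pics/w2c.png

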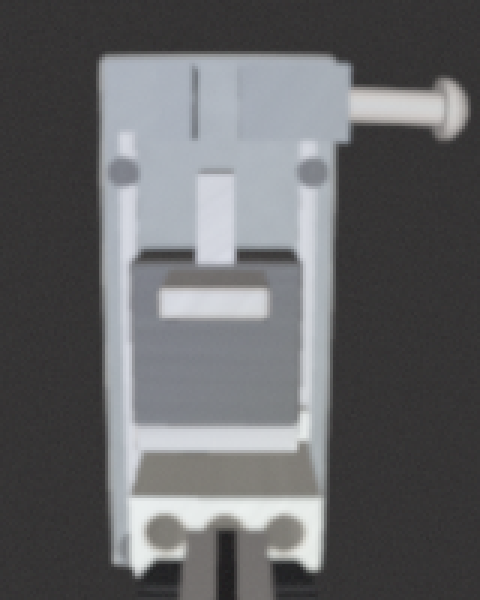

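Run:
```python
from h import *
from scipy.optimize import least_squares
P=[];
for i in range(6):
    c=cams.capture('wrist');o=monitor.get_obs();P.append([*o['tcp_pos'],*(np.mod(o['eef_rot'],360))])
P=np.array(P);print(P.mean(0),P.std(0))
T=np.eye(4);T[:3,:3]=R.from_euler('xyz',P.mean(0)[3:],degrees=True).as_matrix();T[:3,3]=P.mean(0)[:3]
M=T@np.array(c['tool_from_camera']);c['xyz']=M[:3,3];c['rotation']=M[:3,:3]
def W(q,p): a,s=np.cos(q[2]),np.sin(q[2]);return np.array([q[0]+(a*p[0]-s*p[1])/1e3,q[1]+(s*p[0]+a*p[1])/1e3,p[2]/1e3])
D=[((350,64),(98,-43.5,68)),((350,142),(72,-43.5,68)),((159,318),(16,17,98)),((269,318),(16,-17,98)),((131,498),(-44,32,90)),((323,497),(-44,-32,90)),((100,56),(105,45,20)),((195,68),(98,7.5,68)),((133,424),(-30,30,60)),((300,424),(-30,-30,60)),((237,64),(98,-7.5,68))]
D=[(np.array(u)/3+[240,70]-.5,p) for u,p in D]
f=lambda q:np.concatenate([proj(c,W(q,p),True)-u for u,p in D])
r=least_squares(f,[.5486,.1779,.3],loss='soft_l1',f_scale=.7);print(r.x[:2],np.degrees(r.x[2]));print(np.round(r.fun.reshape(-1,2),1).tolist())
for u,z in [((455,108),.05),((444,106),.05),((350,103),.052)]:
  w=atz(c,np.array(u)/3+[240,70]-.5,z,True);d=w[:2]-r.x[:2];a,s=np.cos(r.x[2]),np.sin(r.x[2]);print(u,w,'vise',a*d[0]+s*d[1],-s*d[0]+a*d[1])
```

```text
[5.50185563e-01 1.66849216e-01 2.56229820e-01 1.79948626e+02
 3.11661515e-02 1.71344519e+01] [7.59976021e-05 9.33528769e-04 9.11235251e-05 2.25501606e-02
 1.21640415e-02 9.06934355e-02]
[0.54939067 0.17007459] 17.24689362220905
[[0.1, -0.8], [-0.1, -0.7], [0.5, 2.5], [1.1, 2.4], [-3.3, -0.0], [-3.1, 0.2], [-0.7, -0.8], [-0.6, -2.6], [0.3, 1.8], [0.6, 1.7], [0.8, -1.3]]
(455, 108) [0.65478367 0.11562698 0.05      ] vise 0.08451094473025984 -0.0832473697466716
(444, 106) [0.65408967 0.1196039  0.05      ] vise 0.08502727191712672 -0.0792435120492675
(350, 103) [0.64388031 0.15163884 0.052     ] vise 0.08477499710776008 -0.04562201552302157
```

```bash
cat > fit.py <<'E'
from h import *
from scipy.optimize import least_squares
P=[]
for i in range(6):
    c=cams.capture('wrist');o=monitor.get_obs();P.append([*o['tcp_pos'],*(np.mod(o['eef_rot'],360))])
P=np.array(P);print(P.mean(0).round(4),P.std(0).round(5))
T=np.eye(4);T[:3,:3]=R.from_euler('xyz',P.mean(0)[3:],degrees=True).as_matrix();T[:3,3]=P.mean(0)[:3]
M=T@np.array(c['tool_from_camera']);c['xyz']=M[:3,3];c['rotation']=M[:3,:3]
im=cv2.cvtColor(c['pixels'],cv2.COLOR_RGB2BGR);cv2.imwrite('pics/w3.png',im)
def W(q,p): a,s=np.cos(q[2]),np.sin(q[2]);return np.array([q[0]+(a*p[0]-s*p[1])/1e3,q[1]+(s*p[0]+a*p[1])/1e3,p[2]/1e3])
D=[((350,64),(98,-43.5,68)),((350,142),(72,-43.5,68)),((159,318),(16,17,98)),((269,318),(16,-17,98)),((131,498),(-44,32,90)),((323,497),(-44,-32,90)),((100,56),(105,45,20)),((195,68),(98,7.5,68)),((133,424),(-30,30,60)),((300,424),(-30,-30,60)),((237,64),(98,-7.5,68)),((455,108),None)]
U=np.array([np.array(u)/3+[240,70]-.5 for u,_ in D],np.float32)
V,st,_=cv2.calcOpticalFlowPyrLK(cv2.imread('pics/w2.png'),im,U[:,None],None,winSize=(15,15));V=V[:,0]
print('flow',np.round(V-U,1).tolist(),st.ravel())
f=lambda q:np.concatenate([proj(c,W(q,p),True)-u for u,(_,p) in zip(V,D) if p])
r=least_squares(f,[.5486,.1779,.3],loss='soft_l1',f_scale=.7);print(r.x[:2],np.degrees(r.x[2]));print(np.round(r.fun.reshape(-1,2),1).tolist())
w=atz(c,V[-1],.05,True);d=w[:2]-r.x[:2];a,s=np.cos(r.x[2]),np.sin(r.x[2]);print('pin head',w,'vise',a*d[0]+s*d[1],-s*d[0]+a*d[1])
E
python3 fit.py
```

```text
[5.503000e-01 1.672000e-01 2.564000e-01 1.799845e+02 1.800018e+02
 1.713650e+01] [1.0000000e-05 3.6000000e-04 2.0000000e-05 1.0140000e-02 1.7999509e+02
 2.9210000e-02]
flow [[-9.199999809265137, -3.700000047683716], [-8.199999809265137, -3.799999952316284], [-9.5, -2.700000047683716], [-9.199999809265137, -3.0], [-6.800000190734863, -2.9000000953674316], [-6.599999904632568, -3.0], [-8.100000381469727, -2.0999999046325684], [-8.800000190734863, -2.5999999046325684], [-7.099999904632568, -2.299999952316284], [-7.300000190734863, -3.0], [-7.900000095367432, -2.799999952316284], [-8.300000190734863, -4.0]] [1 1 1 1 1 1 1 1 1 1 1 1]
[30.53121179  9.76978696] 21.12219170297839
[[-36.0, 513.0], [-37.0, 487.1], [27.3, 427.0], [-9.3, 427.4], [33.7, 367.3], [-29.6, 367.8], [45.2, 514.6], [14.6, 510.5], [33.4, 391.7], [-21.3, 392.4], [-0.1, 512.1]]
pin head [0.47635775 0.1652152  0.05      ] vise -31.496675087677737 1.8712317223702648
```

```bash
sed -i "s/\*(np.mod(o\['eef_rot'\],360))/*(np.mod(np.array(o['eef_rot'])+90,360)-90)/" fit.py; python3 fit.py
```

```text
[5.503000e-01 1.679000e-01 2.563000e-01 1.799968e+02 7.000000e-04
 1.719320e+01] [2.00e-05 7.00e-05 2.00e-05 1.25e-03 2.12e-03 5.67e-03]
flow [[-8.600000381469727, -3.5999999046325684], [-7.800000190734863, -3.700000047683716], [-8.699999809265137, -2.299999952316284], [-8.600000381469727, -2.9000000953674316], [-6.400000095367432, -2.700000047683716], [-6.199999809265137, -2.9000000953674316], [-7.900000095367432, -2.0999999046325684], [-8.199999809265137, -2.5], [-6.800000190734863, -2.200000047683716], [-6.800000190734863, -3.0], [-7.599999904632568, -2.799999952316284], [-7.900000095367432, -3.9000000953674316]] [1 1 1 1 1 1 1 1 1 1 1 1]
[0.55018494 0.17938936] 17.699615503505196
[[0.4, -0.7], [-0.4, -0.5], [0.7, 1.6], [1.3, 1.9], [-4.1, -0.0], [-4.0, 0.2], [0.0, -0.8], [-0.9, -3.0], [0.4, 1.5], [0.7, 1.9], [-0.0, -1.7]]
pin head [0.6559944  0.12638058 0.05      ] vise 0.08468472852262798 -0.0826684256560984
```

```bash
python3 -m creep '[[-0.0025,-0.0053,0,0,0,0.15],[-0.0025,-0.0053,0,0,0,0.15],[0,0,0.02,0,0,0],[0,0,0.02,0,0,0],[0,0,0.02,0,0,0],[0,0,0.02,0,0,0],[0,0,0.02,0,0,0],[0,0,0.02,0,0,0],[0,0,0.015,0,0,0],[0,0,0.012,0,0,0],[0,0,0.008,0,0,0],[0,0,0.004,0,0,0],[0,0,0,0,0,0],[0,0,0,0,0,0],[0,0,0,0,0,0]]'
python3 - <<'E'
from h import *
c=cap('wrist','w4.png');c=cap('scene','s4.png');o=monitor.get_obs();print(o['tcp_pos'],o['eef_rot'],o['ft_force'])
a=cv2.resize(cv2.imread('pics/w4.png'),None,fx=.75,fy=.75);b=cv2.resize(cv2.imread('pics/s4.png')[140:230,325:405],None,fx=3.333,fy=3.333,interpolation=3)
cv2.imwrite('pics/v4.png',np.hstack([a,b]))
E
```

```text
t: 6.1
tcp_pos: [0.543, 0.1768, 0.0981]
eef_rot: [-180.0, -0.1, 16.9]
ft_force: [-0.3, -0.1, -0.5]
grip_width: 0.0003
[0.54291617 0.17676319 0.09807334] [-1.79996572e+02 -9.08326704e-02  1.68897405e+01] [ 0.22536806 -0.30497991  0.15812163]
```

View pics/v4.png

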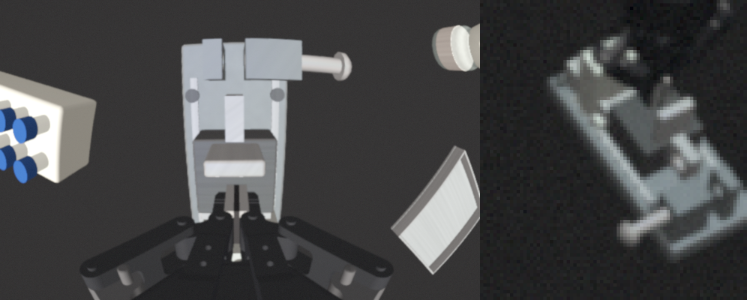

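```bash
python3 -m creep '[[0.004,0,0,0,0,-0.3],[0.004,0,0,0,0,-0.3],[0.004,0,0,0,0,0],[0.004,0,0,0,0,0],[0.004,0,0,0,0,0],[0.004,0,0,0,0,0],[0.004,0,0,0,0,0],[0.004,0,0,0,0,0],[0.004,0,0,0,0,0],[0.004,0,0,0,0,0],[0.004,0,0,0,0,0],[0.003,0,0,0,0,0],[0.001,0,0,0,0,0]]'
python3 -m creep '[[0.002,0,0,0,0,0],[0.002,0,0,0,0,0],[0,0,0,0,0,0]]'
python3 -m creep '[[0.002,0,0,0,0,0],[0.001,0,0,0,0,0],[0,0,0,0,0,0]]'
```

```text
t: 7.28
tcp_pos: [0.5887, 0.1911, 0.097]
eef_rot: [180.0, -0.0, 17.5]
ft_force: [-3.1, -2.1, -0.4]
grip_width: 0.0002
t: 7.53
tcp_pos: [0.5924, 0.1922, 0.0971]
eef_rot: [180.0, -0.0, 17.5]
ft_force: [-2.5, -1.3, -2.4]
grip_width: 0.0
t: 7.78
tcp_pos: [0.5935, 0.1925, 0.0971]
eef_rot: [180.0, 0.2, 17.5]
ft_force: [-6.4, -2.3, 1.0]
grip_width: -0.0002
```

```bash
python3 -m creep '[[0.002,0,0,0,0,0],[0.001,0,0,0,0,0],[0,0,0,0,0,0]]'
python3 -m creep '[[0.0015,0,0,0,0,0],[0,0,0,0,0,0],[0,0,0,0,0,0]]'
```

```text
t: 8.03
tcp_pos: [0.5935, 0.1926, 0.0971]
eef_rot: [180.0, 0.6, 17.5]
ft_force: [-12.5, -4.7, 7.6]
grip_width: -0.0001
t: 8.28
tcp_pos: [0.5936, 0.1926, 0.0971]
eef_rot: [179.9, 0.7, 17.5]
ft_force: [-15.1, -4.1, 9.1]
grip_width: -0.0001
```

```bash
python3 -m creep '[[-0.007,0,0,0,0,0],[-0.007,0,0,0,0,0],[-0.006,0,0,0,0,0],[0,0,-0.015,0,0,0],[0,0,-0.015,0,0,0],[0,0,-0.015,0,0,0],[0,0,-0.015,0,0,0],[0.0067,0.0144,0,0,0,0],[0.0067,0.0144,0,0,0,0],[0.0067,0.0144,0,0,0,0],[0.0067,0.0144,0,0,0,0],[0.0067,0.0144,0,0,0,0],[0.0067,0.0144,0,0,0,0],[0.0067,0.0144,0,0,0,0],[0.0067,0.0144,0,0,0,0],[0,0,0,0,0,0],[0,0,0,0,0,0],[0,0,0,0,0,0],[0,0,0,0,0,0]]'
python3 - <<'E'
from h import *
for i in range(6): c=cap('wrist','w5.png')
o=monitor.get_obs();print(o['t'],o['tcp_pos'],o['eef_rot'],o['ft_force'])
V=np.array([.5505,.1792]);a,s=np.cos(np.radians(17.4)),np.sin(np.radians(17.4))
d=np.array(o['tcp_pos'])[:2]-V;print('tcp vise',a*d[0]+s*d[1],-s*d[0]+a*d[1])
W=lambda p:np.array([V[0]+a*p[0]-s*p[1],V[1]+s*p[0]+a*p[1],p[2]])
for p in [(.085,-.0435,.052),(.085,-.0785,.051),(.085,-.0885,.05),(.098,-.0435,.068),(.072,-.0435,.068)]:print(p,proj(c,W(p),True).round(1))
print([(r['xy'],r['score']) for r in nets.recognise('wrist','pin')])
E
```

```text
t: 9.87
tcp_pos: [0.6651, 0.0964, 0.1572]
eef_rot: [-179.9, 0.0, 17.6]
ft_force: [0.2, -0.1, 0.3]
grip_width: 0.0002
10.1667 [0.66566467 0.09512422 0.1573522 ] [-1.79998402e+02 -5.74572104e-04  1.75345195e+01] [ 1.44545618  0.33578805 -0.21843577]
tcp vise 0.08475268387863374 -0.11466743220222253
(0.085, -0.0435, 0.052) [224.8 212.5]
(0.085, -0.0785, 0.051) [268.7 212.4]
(0.085, -0.0885, 0.05) [281.8 212.1]
(0.098, -0.0435, 0.068) [217.4 202.5]
(0.072, -0.0435, 0.068) [220.7 235.7]
[([256.3, 213.1], 0.81)]
```

View pics/w5.png

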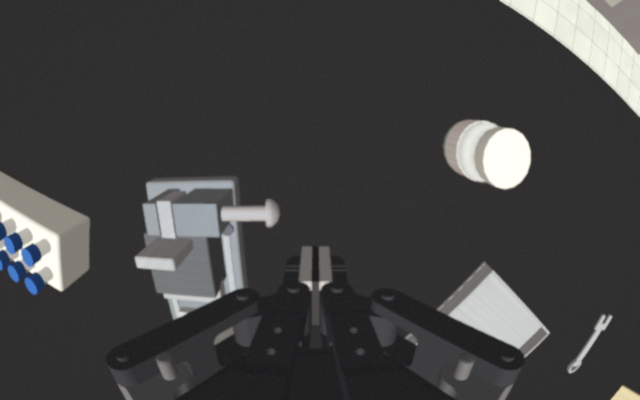

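```bash
python3 -m creep '[[0,0,0.017,0,0,0],[0,0,0.017,0,0,0],[0,0,0.017,0,0,0],[0,0,0.017,0,0,0],[0,0,0.015,0,0,0],[0,0,0.010,0,0,0],[0,0,0.007,0,0,0],[0,0,0.002,0,0,0],[0,0,0,0,0,0],[0,0,0,0,0,0]]'
python3 -m creep '[[0,-0.003,0,0,0,0],[0,-0.003,0,0,0,0],[0,-0.003,0,0,0,0],[0,-0.003,0,0,0,0],[0,-0.003,0,0,0,0],[0,-0.003,0,0,0,0],[0,-0.003,0,0,0,0],[0,-0.003,0,0,0,0]]'
python3 - <<'E'
from h import *
c=cap('wrist','w6.png');c=cap('scene','s6.png');o=monitor.get_obs();print(o['tcp_pos'],o['eef_rot'],o['ft_force'])
a=cv2.resize(cv2.imread('pics/w6.png')[120:300,130:400],None,fx=1.6,fy=1.6);b=cv2.resize(cv2.imread('pics/s6.png')[150:230,345:425],None,fx=3.6,fy=3.6,interpolation=3)
cv2.imwrite('pics/v6.png',np.hstack([a,b]))
E
```

```text
t: 11.05
tcp_pos: [0.6665, 0.0948, 0.056]
eef_rot: [180.0, -0.1, 17.5]
ft_force: [-0.6, -0.3, -0.2]
grip_width: -0.0
t: 11.72
tcp_pos: [0.6585, 0.1178, 0.0553]
eef_rot: [180.0, -0.0, 17.5]
ft_force: [0.6, 0.7, 0.8]
grip_width: -0.0002
[0.65829458 0.11867077 0.05522447] [-1.79958750e+02  5.37373102e-03  1.75581441e+01] [-0.37150097 -0.5359158  -0.04814588]
```

View pics/v6.png

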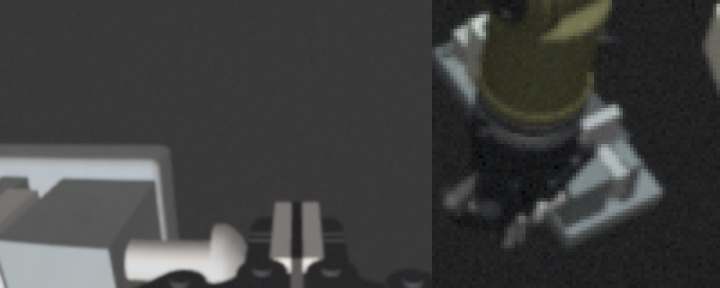

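```bash
python3 -m creep '[[0,-0.003,0,0,0,0],[0,-0.003,0,0,0,0],[0,-0.003,0,0,0,0],[0,-0.003,0,0,0,0],[0,-0.002,0,0,0,0]]'
python3 -m creep '[[0,-0.003,0,0,0,0],[0,-0.002,0,0,0,0],[0,-0.001,0,0,0,0],[0,0,0,0,0,0]]'
```

```text
t: 12.23
tcp_pos: [0.6542, 0.1317, 0.0553]
eef_rot: [-180.0, -0.0, 17.5]
ft_force: [0.5, 0.4, -0.3]
grip_width: -0.0002
t: 12.57
tcp_pos: [0.6524, 0.1371, 0.0553]
eef_rot: [-180.0, 0.0, 17.5]
ft_force: [0.3, -0.0, -0.3]
grip_width: 0.0002
```

```bash
python3 -m creep '[[0,-0.002,0,0,0,0],[0,-0.001,0,0,0,0],[0,0,0,0,0,0]]'
python3 -m creep '[[0,-0.002,0,0,0,0],[0,-0.001,0,0,0,0],[0,0,0,0,0,0]]'
python3 - <<'E'
from h import *
c=cap('wrist','w7.png')
cv2.imwrite('pics/v7.png',cv2.resize(cv2.imread('pics/w7.png')[120:300,130:400],None,fx=2,fy=2))
E
```

```text
t: 12.82
tcp_pos: [0.6516, 0.1398, 0.0553]
eef_rot: [-180.0, -0.0, 17.5]
ft_force: [-0.1, 0.2, -0.5]
grip_width: 0.0001
t: 13.07
tcp_pos: [0.651, 0.1416, 0.0553]
eef_rot: [179.9, -0.0, 17.5]
ft_force: [0.3, -1.2, -0.6]
grip_width: -0.0003
```

View pics/v7.png

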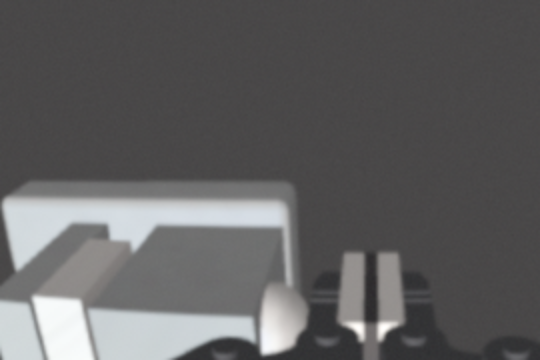

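```bash
python3 -m creep '[[0,-0.002,0,0,0,0],[0,-0.001,0,0,0,0],[0,0,0,0,0,0]]'
python3 -m creep '[[0,-0.002,0,0,0,0],[0,0,0,0,0,0],[0,0,0,0,0,0]]'
```

```text
t: 13.37
tcp_pos: [0.6509, 0.1419, 0.0553]
eef_rot: [179.7, -0.0, 17.4]
ft_force: [1.8, -4.9, 0.2]
grip_width: -0.0003
t: 13.62
tcp_pos: [0.6508, 0.1421, 0.0554]
eef_rot: [179.6, -0.0, 17.3]
ft_force: [3.3, -8.8, 0.8]
grip_width: -0.0001
```

```bash
python3 -m creep '[[0,-0.003,0,0,0,0],[0,-0.002,0,0,0,0],[0,0,0,0,0,0],[0,0,0,0,0,0]]'
python3 -m creep '[[0,0.01,0,0,0,0],[0,0.013,0,0,0,0],[0,0.013,0,0,0,0],[0,0.007,0,0,0,0],[0,0,-0.013,0,0,0],[0,0,-0.018,0,0,0],[0,0,-0.018,0,0,0],[0,0,-0.018,0,0,0],[0,0,-0.018,0,0,0],[0,0,0,0,0,0],[0,0,0,0,0,0],[0,0,0,0,0,0]]'
python3 - <<'E'
from h import *
for i in range(4): c=cap('wrist','w8.png')
o=monitor.get_obs();print(o['t'],o['tcp_pos'],o['eef_rot'])
cv2.imwrite('pics/v8.png',cv2.resize(cv2.imread('pics/w8.png')[140:300,100:300],None,fx=3,fy=3,interpolation=3))
E
```

```text
t: 13.95
tcp_pos: [0.6507, 0.1423, 0.0555]
eef_rot: [179.3, -0.0, 17.2]
ft_force: [5.4, -14.8, -1.3]
grip_width: -0.0
t: 14.95
tcp_pos: [0.6602, 0.1115, 0.1402]
eef_rot: [-180.0, 0.0, 17.5]
ft_force: [-1.1, 0.2, -0.5]
grip_width: -0.0002
15.15 [0.66002467 0.1109192  0.13925866] [-1.79984479e+02  1.09223555e-01  1.75092813e+01]
```

View pics/v8.png

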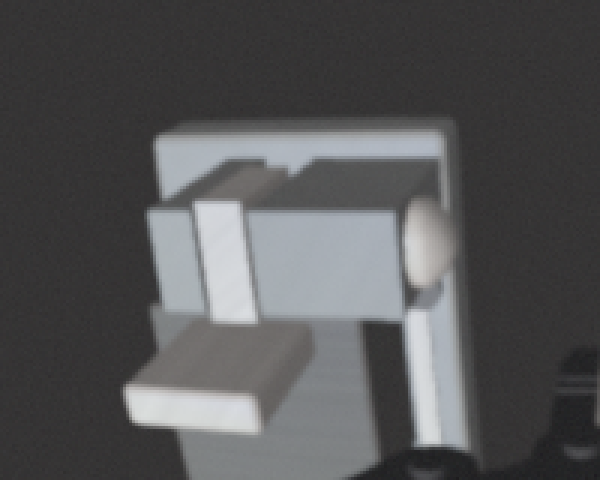

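```bash
python3 -m creep '[[0,0,-0.02,0,0,0],[0,0,-0.02,0,0,0],[0,0,-0.02,0,0,0],[0,0,-0.02,0,0,0],[-0.0176,-0.01175,0,0,0,0],[-0.0176,-0.01175,0,0,0,0],[-0.0176,-0.01175,0,0,0,0],[-0.0176,-0.01175,0,0,0,0],[-0.0176,-0.01175,0,0,0,0],[-0.0176,-0.01175,0,0,0,0],[-0.0176,-0.01175,0,0,0,0],[-0.0176,-0.01175,0,0,0,0]]' 75 60
python3 -m creep '[[0,0,0,0,0,-6.92],[0,0,0,0,0,-6.92],[0,0,0,0,0,-6.92],[0,0,0,0,0,-6.92],[0,0,0,0,0,-6.92],[0,0,0,0,0,-6.92],[0,0,0,0,0,-6.92],[0,0,0,0,0,-6.92],[0,0,0,0,0,-6.92],[0,0,0,0,0,-6.92],[0,0,0,0,0,-6.92],[0,0,0,0,0,-6.92],[0,0,0,0,0,-6.92],[0,0,0,0,0,0],[0,0,0,0,0,0],[0,0,0,0,0,0],[0,0,0,0,0,0]]'
python3 - <<'E'
from h import *
for i in range(8): c=cap('wrist','w9.png')
o=monitor.get_obs();print(o['t'],o['tcp_pos'],o['eef_rot'],o['grip_width'],o['joint_positions'].round(0))
V=np.array([.5505,.1792]);a,s=np.cos(np.radians(17.4)),np.sin(np.radians(17.4))
W=lambda p:np.array([V[0]+a*p[0]-s*p[1],V[1]+s*p[0]+a*p[1],p[2]])
d=np.array(o['tcp_pos'])[:2]-V;print('tcp vise',a*d[0]+s*d[1],-s*d[0]+a*d[1])
for p in [(-.044,.028,.09),(-.044,-.036,.09),(-.07,.028,.09),(-.07,-.036,.09)]:print(p,(proj(c,W(p),True)+.5-[200,110])*2.5)
cv2.imwrite('pics/v9.png',cv2.resize(cv2.imread('pics/w9.png')[110:330,200:450],None,fx=2.5,fy=2.5,interpolation=3))
E
```

```text
t: 16.15
tcp_pos: [0.4969, 0.1583, 0.2199]
eef_rot: [180.0, 0.0, 17.5]
ft_force: [-0.2, 1.1, -0.1]
grip_width: 0.0605
t: 17.57
tcp_pos: [0.4981, 0.1582, 0.2202]
eef_rot: [-180.0, 0.0, 107.3]
ft_force: [0.4, -0.1, 0.4]
grip_width: 0.0603
17.9667 [0.49815066 0.15823915 0.22030328] [1.79997288e+02 6.45337769e-03 1.07448046e+02] 0.06028654410727642 [ -3.  37. -32. 109.  29.  42. -34.]
tcp vise -0.05622200143149786 -0.0043471039519606125
(-0.044, 0.028, 0.09) [324.85437162 140.10106821]
(-0.044, -0.036, 0.09) [322.23892475 322.3982467 ]
(-0.07, 0.028, 0.09) [244.80825119 140.0656658 ]
(-0.07, -0.036, 0.09) [247.6539581  322.30684076]
```

View pics/v9.png

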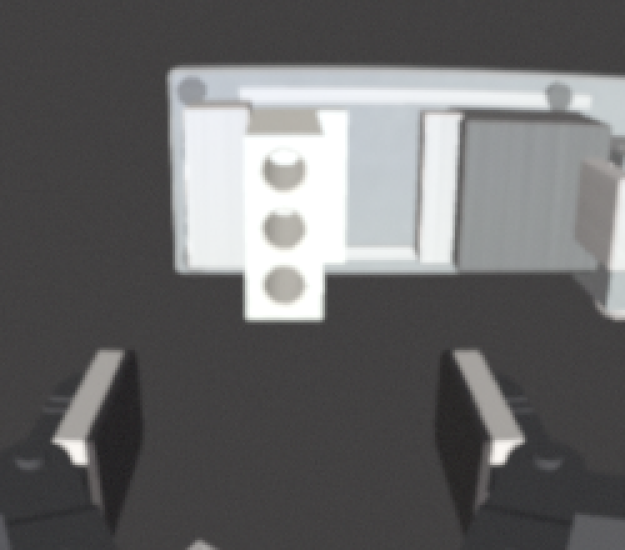

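```bash
python3 -m creep '[[0.001,-0.0008,0.018,0,0,0],[0,0,0.018,0,0,0],[0,0,0.018,0,0,0],[0,0,0.018,0,0,0],[0,0,0.018,0,0,0],[0,0,0.018,0,0,0],[0,0,0.014,0,0,0],[0,0,0.01,0,0,0],[0,0,0.006,0,0,0],[0,0,0.003,0,0,0],[0,0,0,0,0,0],[0,0,0,0,0,0]]'
python3 -m creep '[[0,0,0,0,0,0],[0,0,0,0,0,0],[0,0,0,0,0,0],[0,0,0,0,0,0],[0,0,0,0,0,0],[0,0,0,0,0,0],[0,0,0,0,0,0],[0,0,0,0,0,0]]' 255 60
```

```text
t: 18.97
tcp_pos: [0.4974, 0.1591, 0.0797]
eef_rot: [180.0, -0.0, 107.5]
ft_force: [0.1, -0.8, 0.4]
grip_width: 0.06
t: 19.63
tcp_pos: [0.4974, 0.159, 0.0799]
eef_rot: [179.9, 0.0, 107.4]
ft_force: [-1.5, 0.6, 5.9]
grip_width: 0.025
```

```bash
python3 -m creep '[[0,0,-0.004,0,0,0],[0,0,-0.006,0,0,0],[0,0,-0.008,0,0,0],[0,0,-0.01,0,0,0],[0,0,-0.012,0,0,0],[0,0,-0.014,0,0,0],[0,0,-0.016,0,0,0],[0,0,-0.016,0,0,0],[0,0,-0.014,0,0,0],[0,0,-0.01,0,0,0],[0,0,-0.006,0,0,0],[0,0,0,0,0,0],[0,0,0,0,0,0],[0,0,0,0,0,0]]'
```

```text
t: 20.8
tcp_pos: [0.4966, 0.1585, 0.1946]
eef_rot: [-179.9, 0.0, 107.5]
ft_force: [0.4, -0.8, -3.0]
grip_width: 0.0251
```

```bash
python3 -m creep '[[-0.005,-0.0007,0,0,0,0],[-0.01,-0.0015,0,0,0,0],[-0.015,-0.0022,0,0,0,0],[-0.0187,-0.0028,0,0,0,0],[-0.0187,-0.0028,0,0,0,0],[-0.0187,-0.0028,0,0,0,0],[-0.0187,-0.0028,0,0,0,0],[-0.0187,-0.0028,0,0,0,0],[-0.0187,-0.0028,0,0,0,0],[-0.0187,-0.0028,0,0,0,0],[-0.0187,-0.0028,0,0,0,0],[-0.0187,-0.0028,0,0,0,0],[-0.0187,-0.0028,0,0,0,0],[-0.0187,-0.0028,0,0,0,0],[-0.0187,-0.0028,0,0,0,0],[-0.0187,-0.0028,0,0,0,0],[-0.0187,-0.0028,0,0,0,0],[-0.015,-0.0022,0,0,0,0],[-0.01,-0.0015,0,0,0,0],[-0.005,-0.0007,0,0,0,0]]'
python3 -m creep '[[0,0,0,0,0,0],[0,0,0,0,0,0],[0,0,0,0,0,0],[0,0,0,0,0,0],[0,0,0.01,0,0,0],[0,0,0.015,0,0,0],[0,0,0.015,0,0,0],[0,0,0.012,0,0,0],[0,0,0.01,0,0,0],[0,0,0.008,0,0,0],[0,0,0.005,0,0,0],[0,0,0,0,0,0],[0,0,0,0,0,0]]'
python3 - <<'E'
from h import *
for i in range(2): c=cap('wrist','w10.png');t=cap('scene','s10.png')
o=monitor.get_obs();print(o['t'],o['tcp_pos'],o['eef_rot'],o['ft_force'],o['grip_width'])
a=cv2.resize(cv2.imread('pics/w10.png'),None,fx=.75,fy=.75);b=cv2.resize(cv2.imread('pics/s10.png')[130:250,200:325],None,fx=2.5,fy=2.5,interpolation=3)
cv2.imwrite('pics/v10.png',np.hstack([a,b]))
E
```

```text
t: 22.47
tcp_pos: [0.5471, -0.1654, 0.1946]
eef_rot: [-179.9, 0.0, 107.3]
ft_force: [-0.4, -0.5, -3.8]
grip_width: 0.0253
t: 23.55
tcp_pos: [0.5481, -0.1623, 0.1203]
eef_rot: [180.0, 0.0, 107.5]
ft_force: [0.4, -0.3, -3.4]
grip_width: 0.0253
23.75 [ 0.54831981 -0.16254908  0.12094675] [1.79933212e+02 3.90396436e-02 1.07447802e+02] [-0.19019086 -0.30959781 -3.62487041] 0.02549704894817531
```

View pics/v10.png

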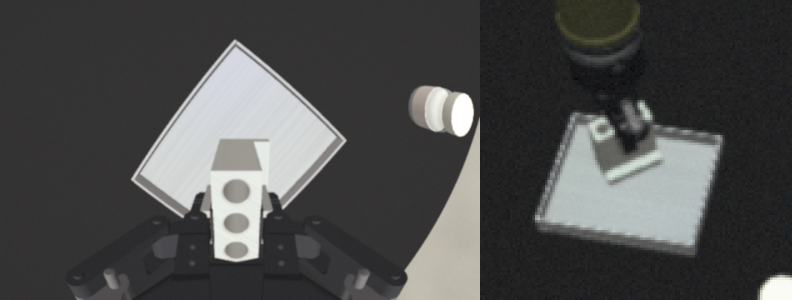

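```bash
python3 -m creep '[[0,0,0.008,0,0,0],[0,0,0.01,0,0,0],[0,0,0.01,0,0,0],[0,0,0.01,0,0,0],[0,0,0.007,0,0,0],[0,0,0.004,0,0,0],[0,0,0.002,0,0,0],[0,0,0.001,0,0,0],[0,0,0,0,0,0],[0,0,0,0,0,0]]'
python3 -m creep '[[0,0,0.001,0,0,0],[0,0,0.001,0,0,0],[0,0,0.001,0,0,0],[0,0,0.001,0,0,0],[0,0,0,0,0,0],[0,0,0,0,0,0]]'
```

```text
t: 24.58
tcp_pos: [0.5482, -0.1625, 0.0686]
eef_rot: [180.0, 0.0, 107.5]
ft_force: [0.3, 1.2, -3.5]
grip_width: 0.0252
t: 25.08
tcp_pos: [0.5478, -0.1625, 0.0642]
eef_rot: [-180.0, 0.0, 107.5]
ft_force: [-0.8, -0.2, -4.0]
grip_width: 0.0252
```

```bash
python3 -m creep '[[0,0,0.001,0,0,0],[0,0,0.0005,0,0,0],[0,0,0,0,0,0],[0,0,0,0,0,0],[0,0,0,0,0,0]]'
python3 -m creep '[[0,0,0.0005,0,0,0],[0,0,0,0,0,0],[0,0,0,0,0,0],[0,0,0,0,0,0]]'
```

```text
t: 25.5
tcp_pos: [0.5479, -0.1625, 0.0629]
eef_rot: [180.0, 0.0, 107.5]
ft_force: [-0.5, -0.2, -0.3]
grip_width: 0.0258
t: 25.83
tcp_pos: [0.5479, -0.1625, 0.0629]
eef_rot: [180.0, 0.0, 107.5]
ft_force: [-2.3, -0.2, 4.7]
grip_width: 0.0254
```

```bash
python3 -m creep '[[0,0,0,0,0,0],[0,0,0,0,0,0],[0,0,0,0,0,0],[0,0,0,0,0,0],[0,0,0,0,0,0],[0,0,0,0,0,0]]' 75
python3 -m creep '[[0,0,-0.006,0,0,0],[0,0,-0.012,0,0,0],[0,0,-0.018,0,0,0],[0,0,-0.02,0,0,0],[0,0,-0.02,0,0,0],[0,0,-0.02,0,0,0],[0,0,-0.02,0,0,0],[0,0,-0.02,0,0,0],[0,0,-0.012,0,0,0],[0,0,-0.006,0,0,0],[0,0,0,0,0,0],[0,0,0,0,0,0],[0,0,0,0,0,0],[0,0,0,0,0,0]]'
python3 - <<'E'
from h import *
for i in range(3): c=cap('wrist','w11.png');t=cap('scene','s11.png')
o=monitor.get_obs();print(o['t'],o['tcp_pos'],o['ft_force'],o['grip_width'])
for n in ['jar','wrench','tube_rack']: print(n,[(np.round(r['xy'],1).tolist(),round(r['score'],2)) for r in nets.recognise('scene',n)[:1]])
a=cv2.resize(cv2.imread('pics/w11.png')[60:300,100:460],None,fx=1.25,fy=1.25);S=cv2.imread('pics/s11.png')
b=cv2.resize(S[130:250,325:425],None,fx=2.5,fy=2.5,interpolation=3)
cv2.imwrite('pics/v11.png',np.hstack([a,b]))
E
```

```text
t: 26.33
tcp_pos: [0.5479, -0.1625, 0.0622]
eef_rot: [180.0, 0.0, 107.5]
ft_force: [-0.7, 0.1, -0.2]
grip_width: 0.0601
t: 27.5
tcp_pos: [0.5471, -0.1624, 0.2151]
eef_rot: [-179.9, -0.1, 107.5]
ft_force: [0.1, -0.4, -0.2]
grip_width: 0.0602
27.8 [ 0.54778321 -0.16238709  0.21600246] [-0.38572573 -0.55902989 -0.00590366] 0.06062430136394216
jar [([322.7, 257.7], 0.72)]
wrench [([157.4, 225.1], 0.79)]
tube_rack [([457.8, 161.5], 0.74)]
```

View pics/v11.png

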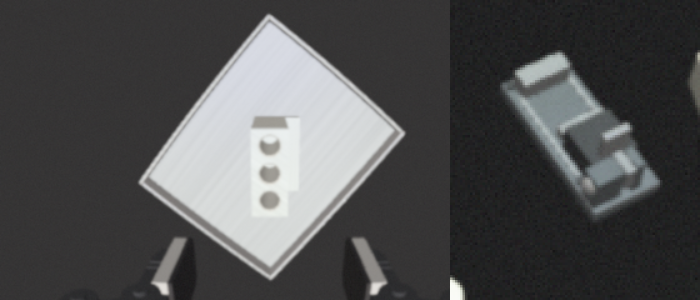

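The block stands upright in the middle of the tray, around (270,165). The right-hand view shows the jaw back with the pin's head against the lug, at about (587,187). The jar, wrench and rack have not moved, so I am handing in.

```bash
python3 -c "
from station import job;print(job.job_done())"
```

```text
the job is handed in; nothing more can be done
None
```

The job is done and handed in after about 28 s of the 66 s allowed; no verdict came back. I slid the jaw back with the closed fingers, pushed the pin home, lifted the block out by its 26 mm sides and set it down near the middle of the tray.

**Checks**
- **Jaw:** it stopped firmly, with the force rising to about 15 N. The finger position fits the jaw being fully open (about 40 mm), judged from the finger position rather than read from a joint.
- **Pin:** pushing met a firm stop at about 15 N. A wrist picture then showed the head against the lug, and the last scene picture still did.
- **Block:** it met the tray floor at the expected height, with a contact force of about 5 N. After release it stood upright in the last picture, and the gripper had moved about 150 mm clear.
- **Jar, wrench and rack:** the networks found them within about 2 pixels of where they started in the scene camera.

**What disagreed:** the first close-up measurements of the vise were up to about 10 mm off because the arm was still swinging. I repeated them once it had settled, and they then matched the overhead estimate to within about 2 mm. The block also sat about 3 to 4 mm off the vise's centre line in y, and I allowed for that in the grasp.

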